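# Hang the drying caddy on the bench rail and slide it over the mat

## Task

Hook the steel drying caddy over the bare bench rail at least a hand's width (100 mm) along from the black sleeve, to whichever side has room. Then slide it along the rail, without lifting it off again, until its hook is centred on the sleeve and the caddy hangs over the cork mat; let go so that it hangs freely and still. Leave the bottle, the hammer and the wooden block where they are.

Things in the scene. Friction and masses are not known exactly. Their poses are not given: they have to be found in the camera images.
- caddy: Loose steel caddy, about 0.4 kg, upright on the bench on the robot's side of the rail: open tray 80 (x) x 100 (y) x 24 mm high with two fixed stacks of rings (to 38 mm), an upright stem, a hook and a wooden handle on top; 235 mm tall. Origin: centre of the tray's underside, z up. Its x axis points to the hook's open side, which at the start faces away from the robot within 30 degrees.
- caddy_hook (a point): Where the rail's axis lies when the caddy hangs properly: 165 mm above the caddy's origin, axes as the caddy's. The hook is a strap 20 mm wide (y): a shallow roof sloping 20 degrees each way, 8 mm from this point, between the stem on the -x side (inner face 24 mm away, reaching down to the tray) and a lip on the +x side.
- caddy_lip (a point): Lower edge of the hook's lip, 27 mm towards +x of caddy_hook and 20 mm below it (lip 5 mm thick). Between lip and tray the +x side is open: raise the caddy until the lip is above the rail and the tray below it, move it towards its +x until the rail is between lip and stem, then lower it.
- caddy_grip (a point): Middle of the free part of the handle, 45 mm above caddy_hook, axes as the caddy's. The handle is an upright square wooden bar, 18 x 18 mm, sides along the caddy's x and y, from the hook's roof (15 mm above caddy_hook) to 25 mm above this point.
- rail_mid (a point): Middle of the axis of the fixed rail: a round steel bar 16 mm in diameter, 215 mm above the bench, along this point's y axis; x points away from the robot, z up. At y = -220 and +220 mm it is held by posts 22 mm square and 235 mm high on feet 60 x 50 mm. Its place and yaw differ every time.
- sleeve (a point): Centre, on the rail's axis, of the mark: a thin black rubber sleeve 22 mm long, flush on the rail (the hook slides over it without a step), up to 110 mm to either side of rail_mid. Axes as rail_mid. A flat cork mat 130 x 120 mm lies on the bench right below it.
- bottle: Bystander: upright round bottle 60 mm in diameter, 150 mm high, to the robot's right. Origin: centre of its underside.
- hammer: Bystander: hand hammer 250 mm long lying on the bench to the robot's left.
- block: Bystander: dark wooden bench block 100 by 100 by 30 mm beyond the rail. Origin: centre of its underside.
Things that resemble listed ones, but are neither listed nor needed, are in the scene too. Of the things that look like the caddy, the middle-sized one is meant.

How it is judged:
By the outcome, as a careful person would: the job done as asked, in the order asked, and still so for the second after the job is handed in, with the robot touching nothing.
It also fails if it takes over 58 s, if anything falls off the work surface, if the arm or the gripper's body presses on something with over 40 N, if the wrist force passes 120 N, or if a joint passes its speed limit or range.

## Robot

A 6-joint arm with a two-finger parallel gripper is mounted at the origin on the work surface. World frame = base frame: x ahead of the robot, y to its left, z up, the work surface at z = 0. Lengths are in mm, angles in rad, forces in N, time in s.
With the tool pointing down it reaches from about 275 to 750 mm from the base axis. Payload 10.2 kg.
Tool frame: the origin (TCP) lies between the finger pads; the fingertips stand 11 mm ahead of it and the grasp point (between the pads) lies 8 mm behind it; z points along the fingers, y is the line along which they close (so a half turn about z gives the same grasp; the last joint's range is limited). The gripper opens to 85 mm and grips with 20 to 120 N. Pads are 22 mm wide; open, the fingers measure 114 mm over their backs; the gripper's body (76 mm by 85 mm) begins 54 mm behind the grasp point. The pads swing forward as they close: fully open they stand 13 mm farther back than shut.
Start: joints at [1.005, 0.313, 1.498, -0, 1.331, -0.223], TCP at [176.479, 494.456, 242.294] pointing down, gripper open.
Joint ranges: [-2.94, 2.94], [-0.97, 2.17], [0.19, 2.56], [-1.23, 4.37], [0.02, 3.11], [-2.88, 2.88]. Speed limits (rad/s): [2.39, 2.39, 3.01, 3.14, 3.14, 3.14].

## Interface

Orientations are given as a unit quaternion [w, x, y, z].
In Python, from rig import sense, eyes, finish_job gives the robot as it stands.
- The arm moves only by the shell command python3 -m jog 'ROWS' [FORCE]. ROWS is JSON, a list of rows, each a list of 7 numbers: the shift along the tool's x, y, z in m, then the turn, a rotation vector about the tool's x, y, z in rad, then the finger opening in m, from 0 to 0.0854. In form: [[dx, dy, dz, rx, ry, rz, gripper], ...]. A call has 1 to 5 rows; each row shifts and turns the commanded pose from where the row before left it, along the tool's axes as they then stand; what a row does not reach is not made up. A row lasts 1/10 s, in which the tool goes at most 50 mm and 8.59 degrees, less where a joint would pass 70% of its speed; a pose out of reach is approached as far as the arm can. A call is refused whole if a number of a shift passes 0.05 or a number of a turn 0.15, either way. A call with a gripper value outside its range is refused whole. The fingers move at their own pace and stop on an object; FORCE is the grip in N (left out, the last holds). Time passes only in rows, so rows that do not move let the fingers close. It gives the time, the measured TCP pose, the force, the opening and the grip force at its end, in the units of the state.
- sense(): the state, without advancing time (a new reading comes with each control period).
- eyes.capture(name): name is "scene" or "side" or "wrist"; returns the picture (480x640x3 uint8, red, green, blue); there is no depth.
- eyes.calibration(name): a dict with "fx", "fy", "cx", "cy" (pixels), "cam_to_world" (4x4, takes a point from camera to world coordinates); the wrist camera has in their place "mount" (4x4, takes a point from camera to tool coordinates, whose origin is the TCP and whose axes are the flange's). Camera axes: x right, y down, z forward; pixel columns grow to the right and rows downward; lengths in mm; the calibration is good to about 2 mm. A picture is of the moment at which its call begins: read the wrist's pose just before it. calibration takes no time and is no camera call.
- finish_job(): hands the job in; it is judged then, once.
The state is a dict: "time_s": time; "joints": joint angles; "dq": joint speeds; "tau": joint torques, N m; "eef_pos": TCP position; "ee_rot": TCP orientation; "force": force on the tool from outside, world axes, zero at the start; "wrist_torque": the same for the moment, N m; "grip_width": opening from 0.0 (shut) to 1.0 (fully open); "grip_force": force on a finger pad.
Only numpy, scipy, OpenCV 4.12 (cv2) and the standard library are available. Lean on these libraries where they do the work, as an engineer would, in place of code of your own. Each camera call takes 0.05 s, during which the arm holds its last target. There are 200 camera calls.

## Working session

There is one attempt and no reset: what is moved stays moved. The work goes in short steps, Python scripts to look and compute and a shell command to move; the robot and the scene stay as the last step left them, time stands still between calls to the robot, and variables do not carry over. Pictures are saved under pics/ and viewed, at most 10 in all, crops included, and the job is handed in when it is done.

```bash
mkdir -p pics; ls
cat > h.py <<'E'
import numpy as np, cv2, sys
from rig import sense, eyes
from scipy.spatial.transform import Rotation as R
def tool():
    s=sense(); q=s['ee_rot']; T=np.eye(4)
    T[:3,:3]=R.from_quat([q[1],q[2],q[3],q[0]]).as_matrix(); T[:3,3]=s['eef_pos']; return T
def cam(n):
    c=eyes.calibration(n)
    M=np.array(c['cam_to_world']) if n!='wrist' else tool()@np.array(c['mount'])
    return c,M
def ray(cm,u,v):
    c,M=cm; d=M[:3,:3]@[(u-c['cx'])/c['fx'],(v-c['cy'])/c['fy'],1]
    return M[:3,3],d/np.linalg.norm(d)
def onz(cm,u,v,z):
    o,d=ray(cm,u,v); return o+d*(z-o[2])/d[2]
def tri(cm1,p1,cm2,p2):
    o1,d1=ray(cm1,*p1);o2,d2=ray(cm2,*p2)
    t=np.linalg.lstsq(np.c_[d1,-d2],o2-o1,rcond=None)[0]
    a=o1+t[0]*d1;b=o2+t[1]*d2
    return (a+b)/2,np.linalg.norm(a-b)
def proj(cm,p):
    c,M=cm; q=np.linalg.inv(M)@np.r_[p,1]; return np.array([c['fx']*q[0]/q[2]+c['cx'],c['fy']*q[1]/q[2]+c['cy']])
def snap(n,f):
    im=cv2.cvtColor(eyes.capture(n),cv2.COLOR_RGB2BGR); cv2.imwrite('pics/'+f,im); return im
E
python3 - <<'E'
from h import *
for n in('scene','side','wrist'):
    cm=cam(n); snap(n,n+'0.png'); print(n,cm[0]['fx'],np.round(cm[1],3).tolist())
s=sense();print(s)
E
```

```text
pics
scene 509.9810676758111 [[-0.495, 0.635, -0.594, 1258.087], [0.869, 0.375, -0.323, 377.35], [0.018, -0.675, -0.737, 1037.154], [0.0, 0.0, 0.0, 1.0]]
side 533.465707180367 [[-1.0, -0.004, 0.025, 495.199], [-0.023, 0.587, -0.809, 946.274], [-0.012, -0.81, -0.587, 843.429], [0.0, 0.0, 0.0, 1.0]]
wrist 423.2211988778779 [[0.335, 0.909, 0.249, 113.472], [0.942, -0.323, -0.089, 518.312], [-0.001, 0.264, -0.965, 373.786], [0.0, 0.0, 0.0, 1.0]]
{'time_s': 0.15, 'joints': array([ 1.00462304e+00,  3.13323931e-01,  1.49819106e+00,  8.38861964e-06,
        1.33097406e+00, -2.23384246e-01]), 'dq': array([ 0.00022837, -0.00295617, -0.0013213 ,  0.00343965, -0.00089223,
       -0.00045313]), 'tau': array([ 1.98537971e-03, -4.12369072e+01, -2.59801090e+01, -9.49227956e-05,
        3.13795252e-03,  1.50565171e-05]), 'eef_pos': array([176.37914811, 494.32465803, 241.89219229]), 'ee_rot': array([-1.76139997e-04,  1.70557567e-01,  9.85347611e-01, -4.12158450e-04]), 'force': array([-0.32481636, -0.11299603,  0.19615141]), 'wrist_torque': array([ 0.04599221, -0.02902046,  0.03411221]), 'grip_force': 0.0, 'grip_width': 1.0029310841111845}
```

View pics/scene0.png

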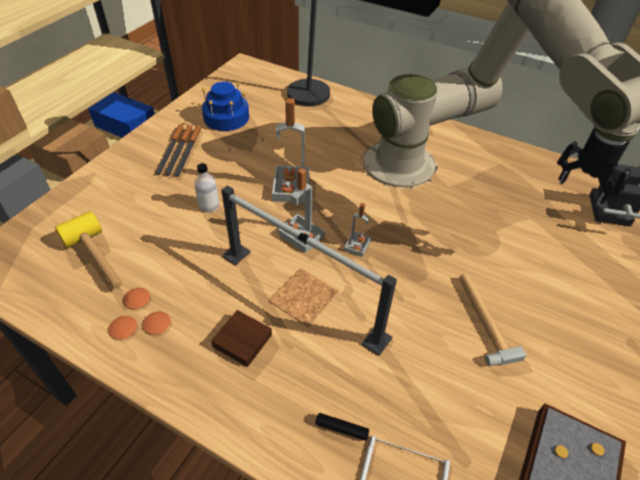

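View pics/side0.png

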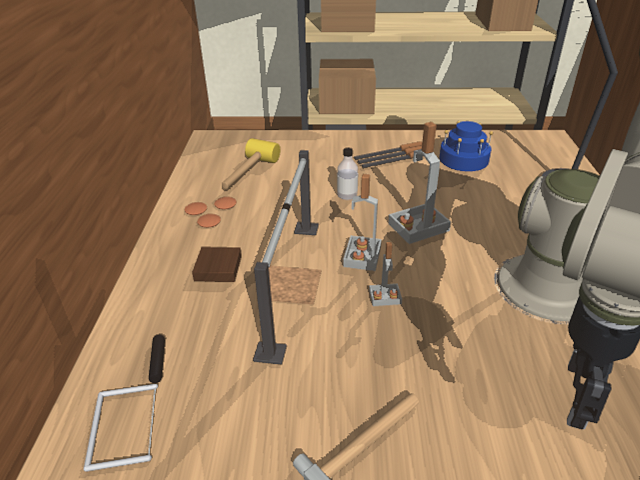

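Scene/side candidates for the caddy: large (scene 290,185 / side 420,222), middle (scene 300,232, handle 302,180 / side 362,250, handle 365,185), small (scene 357,243 / side 384,293). I choose the middle one. The sleeve is near scene (303,237) / side (286,207), and the rail posts are at scene (230,195) and (388,285). Checking with a close crop.

Run:
```python
import cv2,numpy as np
a=cv2.imread('pics/scene0.png')[160:260,255:355]; b=cv2.imread('pics/side0.png')[160:300,325:465-40]
a=cv2.resize(a,(400,400),interpolation=cv2.INTER_CUBIC)
b=cv2.resize(b,(400,560),interpolation=cv2.INTER_CUBIC)
c=np.zeros((560,800,3),np.uint8);c[:400,:400]=a;c[:,400:]=b;cv2.imwrite('pics/crop1.png',c)
```

```text
(no output)
```

View pics/crop1.png

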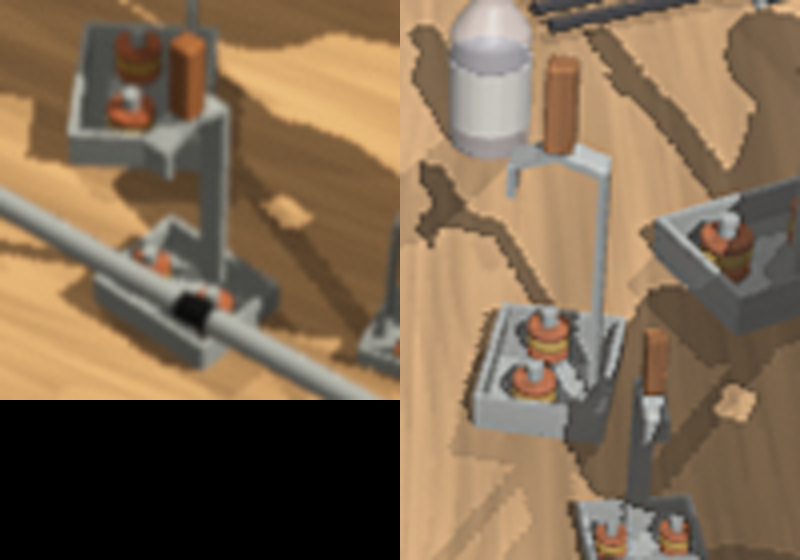

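The crop confirms the middle caddy: a ringed tray with a stem, a hook lip to the left in the side view, and a wooden handle (scene ≈302,169–189; side ≈365,175–198). Now measuring.

Run:
```python
from h import *
S=cam('scene');D=cam('side')
np.set_printoptions(precision=1,suppress=True)
for n,a,b in [('htop',(302,169.5),(365.5,175.5)),('hbot',(301.7,189),(365,197)),
 ('rimA',(280,232),(344,260)),('rimB',(297.5,214),(348.8,236.2)),('rimC',(324.5,231.5),(381.3,239.5)),
 ('lipbot',(297.2,203.5),(353,208)),('hookcorner',(311,187),(376.5,200)),('sleeve',(303,237.5),(286,207))]:
    p,e=tri(S,a,D,b); print(n,p,round(e,1))
for n,cm,pts,z in [('S rim',S,[(280,232),(297.5,214),(324.5,231.5),(306,248)],24),('D rim',D,[(344,260),(348.8,236.2),(381.3,239.5)],24)]:
    print(n,[onz(cm,*p,z) for p in pts])
# rail by sampling: centre in image of gray bar; intersect z=215
for n,cm,pts in [('S',S,[(240,200),(303,237.5),(375,277)]),('D',D,[(301,165),(286,207),(268,258)])]:
    print(n,[onz(cm,*p,215) for p in pts])
print('posts',[onz(S,*p,235) for p in [(229,190),(389,281)]],[onz(D,*p,235) for p in [(304,153),(263,267)]])
# mat
for cm,f,roi in [(S,'scene0.png',(265,265,340,325)),(D,'side0.png',(272,265,325,305))]:
    pass
for n,cm,p in [('S',S,[(302,269),(337,293),(307,324),(270,297)]),('D',D,[(272,267),(321,268),(315,304),(270,302)])]:
    q=[onz(cm,*x,2) for x in p];print('mat',n,q,np.mean(q,0))
print('big handle',tri(S,(291,101),D,(429,124)),tri(S,(292,125),D,(428,152)),'small',tri(S,(362,206),D,(388,243)))
print('bottle',onz(S,206,208,5),onz(D,347,196,5),'bigtray',[onz(D,*x,0) for x in [(388,230),(408,243),(450,228)]])
```

```text
htop [ 432.8 -105.6  238.6] 1.0
hbot [ 433.1 -106.4  178.5] 3.7
rimA [ 465.3 -150.2  -13.9] 53.1
rimB [459.9 -99.4  90.4] 34.1
rimC [408.9 -52.7  68.6] 56.9
lipbot [ 460.  -103.5  150.6] 1.9
hookcorner [408.4 -93.9 175.6] 9.1
sleeve [606.5  -1.2 219.4] 3.5
S rim [array([ 467.5, -154. ,   24. ]), array([ 383.6, -148.7,   24. ]), array([404.2, -50.6,  24. ]), array([481.7, -64. ,  24. ])]
D rim [array([479.7, -66.9,  24. ]), array([ 466.6, -164.7,   24. ]), array([ 383.7, -151. ,   24. ])]
S [array([ 577.2, -188.9,  215. ]), array([605. ,  -1.8, 215. ]), array([624.7, 180.8, 215. ])]
D [array([ 585. , -196.4,  215. ]), array([606.5, -10.6, 215. ]), array([626.4, 164.4, 215. ])]
posts [array([ 579. , -216.6,  235. ]), array([635.1, 214. , 235. ])] [array([ 578.3, -220.4,  235. ]), array([628.4, 215. , 235. ])]
mat S [array([533.3, -45.9,   2. ]), array([555.4,  69. ,   2. ]), array([672.5,  49.9,   2. ]), array([650.7, -69. ,   2. ])] [603.   1.   2.]
mat D [array([657.1, -65.3,   2. ]), array([536. , -62.4,   2. ]), array([546.1,  64.7,   2. ]), array([649. ,  59.2,   2. ])] [597.1  -1.    2. ]
big handle (array([ 281. , -228.1,  306.8]), np.float64(1.1660117187692545)) (array([ 276.2, -229.1,  231.3]), np.float64(3.654671387835139)) small (array([389.7,  42.5, 157.1]), np.float64(4.213530557555438))
bottle [ 480.9 -398.2    5. ] [ 468.3 -390.1    5. ] bigtray [array([ 359.6, -226.2,    0. ]), array([ 311.8, -168.4,    0. ]), array([ 191.4, -236.4,    0. ])]
```

```bash
python3 -m jog '[[0,0,-0.04,0,0,0,0.0854],[0,0,-0.04,0,0,0,0.0854],[-0.025,-0.027,0,0,0,0,0.0854],[-0.025,-0.027,0,0,0,0,0.0854],[-0.025,-0.027,0,0,0,0,0.0854]]' 60
python3 -m jog '[[-0.026,-0.028,0,0,0,0,0.0854],[-0.026,-0.028,0,0,0,0,0.0854],[-0.026,-0.028,0,0,0,0,0.0854],[-0.026,-0.028,0,0,0,0,0.0854],[-0.026,-0.028,0,0,0,0,0.0854]]'
python3 -m jog '[[-0.026,-0.028,0,0,0,0,0.0854],[-0.026,-0.028,0,0,0,0,0.0854],[-0.026,-0.028,0,0,0,0,0.0854],[-0.026,-0.028,0,0,0,-0.1,0.0854],[0,0,0,0,0,-0.1,0.0854]]'
```

```text
time_s: 0.65
eef_pos: [220.0, 391.7, 322.1]
ee_rot: [-0.0, 0.17, 0.985, -0.0]
force: [1.0, 0.7, 0.4]
grip_width: 0.998
grip_force: 0.0
time_s: 1.15
eef_pos: [295.4, 216.0, 322.2]
ee_rot: [0.0, 0.17, 0.985, 0.0]
force: [1.1, -0.2, 0.0]
grip_width: 0.995
grip_force: 0.0
time_s: 1.65
eef_pos: [356.6, 73.8, 321.9]
ee_rot: [-0.0, 0.072, 0.997, -0.0]
force: [-0.5, 0.2, 0.3]
grip_width: 1.004
grip_force: 0.0
```

```bash
python3 -m jog '[[-0.025,-0.042,0,0,0,0,0.0854],[-0.025,-0.042,0,0,0,0,0.0854],[-0.025,-0.042,0,0,0,0,0.0854],[-0.025,-0.042,0,0,0,0,0.0854],[0,0,0,0,0,0,0.0854]]'
python3 - <<'E'
from h import *
cm=cam('wrist');snap('wrist','w1.png')
print(proj(cm,[433,-106,235]),proj(cm,[433,-106,0]),proj(cm,[589,-131,215]),proj(cm,[605,-2,215]),tool()[:3,3])
E
```

```text
time_s: 2.15
eef_pos: [431.6, -107.7, 321.1]
ee_rot: [-0.001, 0.074, 0.997, -0.0]
force: [-0.2, 0.7, -0.1]
grip_width: 1.001
grip_force: 0.0
[328.07407622 253.95893098] [327.79085864 188.89999469] [325.02002258 466.10637175] [515.68588254 462.50108391] [ 430.86727778 -105.4005696   321.38413641]
```

View pics/w1.png

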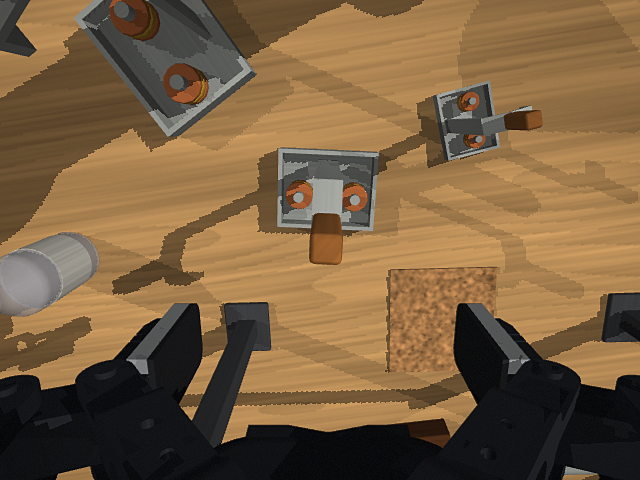

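Wrist view: the handle top is at (326,249), within 2–5 px of the prediction. The middle caddy's tray corners are (278,148), (378,152), (374,230), (276,226). Mat corners are (388,268), (497,266) and (388,372).

Run:
```python
from h import *
np.set_printoptions(precision=1,suppress=True)
cm=cam('wrist')
im=cv2.imread('pics/w1.png')
q=np.array([onz(cm,*p,24) for p in [(278,148.5),(378.5,152.5),(374.5,230.5),(276,227.5)]]);print(q,q.mean(0))
ey=q[1]+q[2]-q[0]-q[3];ex=q[2]+q[3]-q[0]-q[1];print('yaw',np.degrees(np.arctan2(-ey[0],ey[1])),np.degrees(np.arctan2(ex[1],ex[0])))
t=np.array([onz(cm,*p,235) for p in [(310,262),(342,263.5)]]);print('handle far top corners',t, t.mean(0))
m=np.array([onz(cm,*p,2) for p in [(388.5,268.5),(497,266.5),(388.5,372)]]);print(m,(m[1]+m[2])/2, np.degrees(np.arctan2(-(m[1]-m[0])[0],(m[1]-m[0])[1])))
```

```text
[[ 381.7 -146.1   24. ]
 [ 400.   -47.7   24. ]
 [ 479.1  -60.9   24. ]
 [ 461.  -162.3   24. ]] [ 430.4 -104.2   24. ]
yaw -10.309129099337197 -10.503048991148974
handle far top corners [[ 435.5 -114.   235. ]
 [ 438.8  -96.9  235. ]] [ 437.2 -105.5  235. ]
[[531.1 -48.6   2. ]
 [546.4  72.5   2. ]
 [662.7 -62.8   2. ]] [604.5   4.9   2. ] -7.190880874335672
```

```bash
python3 -m jog '[[0,0,0.03,0,0,0.035,0.0854],[0,0,0.03,0,0,0,0.0854],[0,0,0.03,0,0,0,0.0854],[0,0,0.019,0,0,0,0.0854],[0,0,0.01,0,0,0,0.0854]]' 60
python3 -m jog '[[0,0,0,0,0,0,0.05],[0,0,0,0,0,0,0.03],[0,0,0,0,0,0,0.015],[0,0,0,0,0,0,0.0],[0,0,0,0,0,0,0.0]]' 60
python3 -m jog '[[0,0,0,0,0,0,0],[0,0,0,0,0,0,0],[0,0,0,0,0,0,0]]' 80
```

```text
time_s: 2.7
eef_pos: [429.9, -102.2, 202.1]
ee_rot: [-0.001, 0.088, 0.996, 0.0]
force: [0.6, -0.3, 0.8]
grip_width: 0.998
grip_force: 0.0
time_s: 3.2
eef_pos: [430.9, -104.1, 203.9]
ee_rot: [0.001, 0.089, 0.996, -0.001]
force: [0.2, 3.0, -2.9]
grip_width: 0.201
grip_force: 58.7
time_s: 3.5
eef_pos: [430.7, -103.7, 203.5]
ee_rot: [0.0, 0.089, 0.996, -0.0]
force: [-0.6, -1.0, 1.4]
grip_width: 0.199
grip_force: 80.3
```

```bash
python3 -m jog '[[0,0,-0.015,0,0,0,0],[0,0,-0.025,0,0,0,0],[0,0,-0.025,0,0,-0.055,0],[0,0,-0.02,0,0,0,0],[0,0,-0.01,0,0,0,0]]'
python3 -m jog '[[0,0,0,0,0,0,0],[0,0,0,0,0,0,0]]'
python3 - <<'E'
from h import *
snap('side','d2.png');snap('scene','s2.png');snap('wrist','w2.png')
a=cv2.imread('pics/scene0.png'); b=cv2.imread('pics/side0.png')
a=cv2.imread('pics/s2.png')[140:300,210:410]; b=cv2.imread('pics/d2.png')[110:310,240:440]
c=np.zeros((600,800,3),np.uint8);c[:320,:400]=cv2.resize(a,(400,320),interpolation=cv2.INTER_CUBIC);c[:400,400:]=cv2.resize(b,(400,400),interpolation=cv2.INTER_CUBIC)
c[320:,:373]=cv2.resize(cv2.imread('pics/w2.png'),(373,280));cv2.imwrite('pics/crop2.png',c)
E
```

```text
time_s: 4.0
eef_pos: [430.7, -103.4, 299.2]
ee_rot: [0.0, 0.061, 0.998, 0.0]
force: [0.3, -0.2, -4.4]
grip_width: 0.201
grip_force: 79.6
time_s: 4.2
eef_pos: [430.3, -103.3, 297.1]
ee_rot: [-0.001, 0.061, 0.998, 0.001]
force: [0.2, -0.3, -4.8]
grip_width: 0.198
grip_force: 79.6
```

View pics/crop2.png

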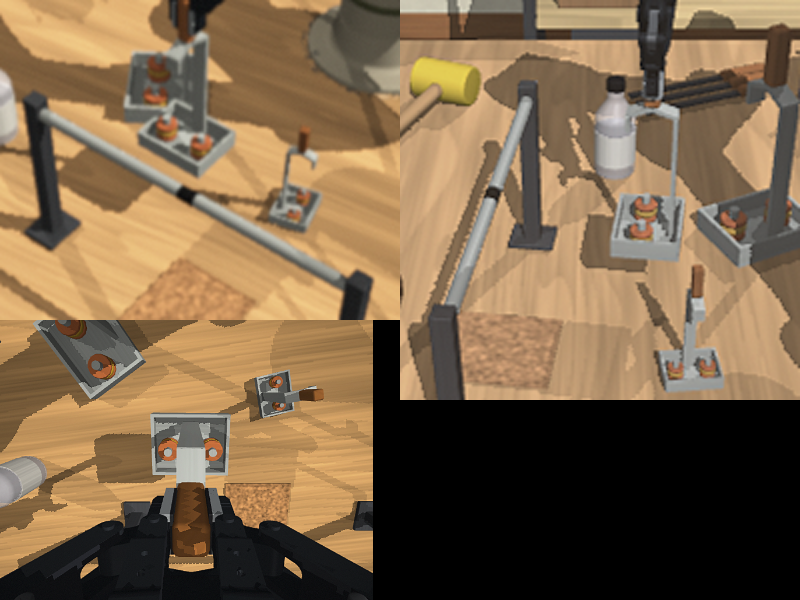

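The caddy is lifted and level in both views, and the rail and sleeve are fully visible (sleeve at scene ≈(303,238), side ≈(286,206)). Refining the rail and sleeve with masks.

Run:
```python
from h import *
np.set_printoptions(precision=2,suppress=True)
S=cam('scene');D=cam('side');P=[];sl=[]
for f,cm,a,b in [('s2.png',S,(240,202),(376,276)),('d2.png',D,(301,166),(269,254))]:
    im=cv2.imread('pics/'+f);hsv=cv2.cvtColor(im,cv2.COLOR_BGR2HSV)
    line=np.zeros(im.shape[:2],np.uint8);cv2.line(line,a,b,255,13)
    m=((hsv[...,1]<70)&(line>0)).astype(np.uint8); 
    ys,xs=np.nonzero(m); vx,vy,x0,y0=cv2.fitLine(np.c_[xs,ys].astype(np.float32),cv2.DIST_HUBER,0,.01,.01).ravel()
    for _ in range(3):
        d=(xs-x0)*vy-(ys-y0)*vx;k=abs(d)<5
        vx,vy,x0,y0=cv2.fitLine(np.c_[xs[k],ys[k]].astype(np.float32),cv2.DIST_HUBER,0,.01,.01).ravel()
    core=np.zeros_like(line);cv2.line(core,a,b,255,7)
    ys,xs=np.nonzero((hsv[...,2]<60)&(core>0)&(abs(np.indices(line.shape)[1]-(a[0]+b[0])/2)<60))
    c=np.median(np.c_[xs,ys],0); t=np.mean((xs-x0)*vx+(ys-y0)*vy); c2=(x0+t*vx,y0+t*vy)
    print(f,k.sum(),(x0,y0),np.degrees(np.arctan2(vy,vx)),len(xs),c,c2); sl.append(c2)
    o,d1=ray(cm,x0-100*vx,y0-100*vy);_,d2=ray(cm,x0+100*vx,y0+100*vy);n=np.cross(d1,d2);n/=np.linalg.norm(n);P.append((n,n@o))
d=np.cross(P[0][0],P[1][0]);d/=np.linalg.norm(d);d*=np.sign(d[1])
p=np.linalg.solve(np.array([P[0][0],P[1][0],[0,1,0]]),[P[0][1],P[1][1],0])
print('rail p',p,'d',d,'yaw',np.degrees(np.arctan2(-d[0],d[1])))
print('rail x at z215',[onz(cm,*c,215) for cm,c in zip((S,D),sl)],tri(S,sl[0],D,sl[1]))
```

```text
s2.png 1128 (np.float32(307.99527), np.float32(239.6526)) 29.331562 49 [303. 237.] (np.float64(302.68001393348896), np.float64(236.6659691560171))
d2.png 837 (np.float32(285.04678), np.float32(209.89061)) -69.42183 32 [286. 206.] (np.float64(286.3522338914599), np.float64(206.41349290037442))
rail p [606.26   0.   218.58] d [0.12 0.99 0.01] yaw -7.071342566825177
rail x at z215 [array([603.17,  -3.66, 215.  ]), array([605.96, -12.87, 215.  ])] (array([605.7 ,  -2.47, 220.27]), np.float64(3.08914825931789))
```

```bash
python3 -m jog '[[-0.025,-0.002,0,0,0,0,0],[-0.03,-0.002,0,0,0,0,0],[-0.03,-0.002,0,0,0,0,0],[-0.025,-0.001,0,0,0,0,0],[-0.02,0,0,0,0,0,0]]'
python3 -m jog '[[-0.015,0,0,0,0,0,0],[-0.01,0,0,0,0,0,0],[-0.007,0,0,0,0,0,0],[0,0,0,0,0,0,0],[0,0,0,0,0,0,0]]'
python3 - <<'E'
from h import *
snap('side','d3.png');snap('scene','s3.png')
a=cv2.imread('pics/s3.png')[150:275,200:325]; b=cv2.imread('pics/d3.png')[130:255,240:365]
cv2.imwrite('pics/crop3.png',np.hstack([cv2.resize(x,(400,400),interpolation=cv2.INTER_CUBIC) for x in (a,b)]))
E
```

```text
time_s: 4.85
eef_pos: [559.9, -126.6, 297.0]
ee_rot: [-0.001, 0.061, 0.998, 0.0]
force: [-1.2, 0.4, -4.6]
grip_width: 0.198
grip_force: 79.6
time_s: 5.35
eef_pos: [590.2, -130.3, 298.0]
ee_rot: [-0.0, 0.061, 0.998, 0.0]
force: [0.3, 0.1, -5.1]
grip_width: 0.199
grip_force: 79.5
```

View pics/crop3.png

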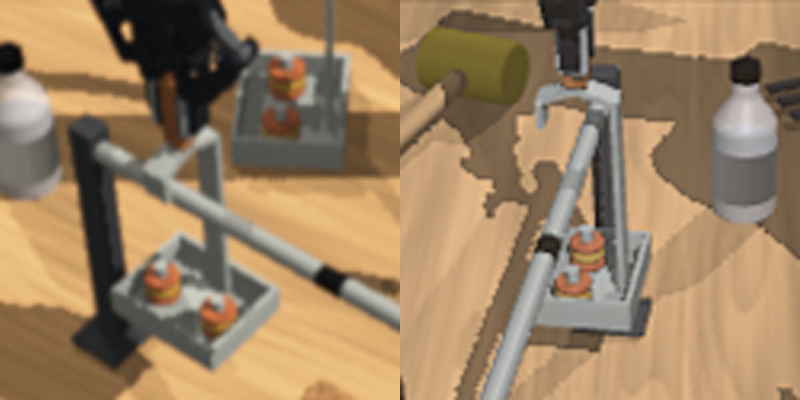

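The scene view shows the lip (160,195) in front of the rail and the stem (215,200) behind it. The tray is clear of the post, so I lower now.

```bash
python3 -m jog '[[0,0,0.01,0,0,0,0],[0,0,0.012,0,0,0,0],[0,0,0.01,0,0,0,0],[0,0,0.004,0,0,0,0],[0,0,0,0,0,0,0]]'
python3 -m jog '[[0,0,0.003,0,0,0,0],[0,0,0,0,0,0,0]]'
python3 -m jog '[[0,0,0.002,0,0,0,0],[0,0,0,0,0,0,0]]'
```

```text
time_s: 5.95
eef_pos: [590.3, -130.3, 261.4]
ee_rot: [-0.001, 0.061, 0.998, 0.0]
force: [0.4, 0.7, -4.3]
grip_width: 0.203
grip_force: 79.4
time_s: 6.15
eef_pos: [590.6, -130.3, 259.3]
ee_rot: [0.0, 0.061, 0.998, -0.0]
force: [0.1, -0.8, -4.6]
grip_width: 0.198
grip_force: 79.4
time_s: 6.35
eef_pos: [590.5, -130.3, 257.2]
ee_rot: [-0.0, 0.061, 0.998, 0.0]
force: [0.3, 0.2, -4.2]
grip_width: 0.202
grip_force: 79.4
```

```bash
python3 -m jog '[[0,0,0.002,0,0,0,0],[0,0,0,0,0,0,0]]'|head -4
python3 -m jog '[[0,0,0.001,0,0,0,0],[0,0,0,0,0,0,0]]'|head -4
python3 -m jog '[[0,0,0.001,0,0,0,0],[0,0,0,0,0,0,0]]'|head -4
```

```text
time_s: 6.55
eef_pos: [590.5, -130.3, 255.1]
ee_rot: [-0.0, 0.061, 0.998, 0.0]
force: [-0.5, 0.4, -5.0]
time_s: 6.75
eef_pos: [590.5, -130.3, 254.2]
ee_rot: [-0.0, 0.061, 0.998, 0.0]
force: [0.1, -0.0, -4.1]
time_s: 6.95
eef_pos: [590.6, -130.4, 253.8]
ee_rot: [0.0, 0.061, 0.998, -0.0]
force: [-0.0, 0.4, -0.9]
```

```bash
python3 -m jog '[[0,0,0.0005,0,0,0,0],[0,0,0,0,0,0,0]]'|head -4
python3 -m jog '[[0,0.005,0,0,0,0,0],[0,0.008,0,0,0,0,0],[0,0.008,0,0,0,0,0],[0,0.008,0,0,0,0,0],[0,0.005,0,0,0,0,0]]'|head -4
```

```text
time_s: 7.15
eef_pos: [590.7, -130.4, 253.7]
ee_rot: [0.001, 0.061, 0.998, -0.0]
force: [-2.2, -0.1, 4.3]
time_s: 7.65
eef_pos: [594.6, -97.4, 253.6]
ee_rot: [0.0, 0.062, 0.998, -0.002]
force: [-3.3, -6.1, 5.2]
```

```bash
python3 -m jog '[[0.0015,0,0,0,0,0,0],[0,0,0,0,0,0,0]]'|head -4
python3 -m jog '[[0,0.006,0,0,0,0,0],[0,0.008,0,0,0,0,0],[0,0.008,0,0,0,0,0],[0,0.008,0,0,0,0,0],[0,0.006,0,0,0,0,0]]'|head -4
```

```text
time_s: 7.85
eef_pos: [593.5, -96.4, 253.3]
ee_rot: [0.001, 0.061, 0.998, -0.0]
force: [0.3, -1.0, 4.6]
time_s: 8.35
eef_pos: [597.4, -61.4, 253.1]
ee_rot: [-0.0, 0.062, 0.998, -0.001]
force: [-3.8, -5.6, 4.9]
```

```bash
python3 -m jog '[[0.001,0.006,0,0,0,0,0],[0,0.008,0,0,0,0,0],[0,0.008,0,0,0,0,0],[0,0.008,0,0,0,0,0],[0,0.006,0,0,0,0,0]]'|head -4
python3 -m jog '[[0,0.005,0,0,0,0,0],[0,0.004,0,0,0,0,0],[0,0,0,0,0,0,0]]'
python3 - <<'E'
from h import *
snap('side','d4.png');snap('scene','s4.png')
a=cv2.imread('pics/s4.png')[190:290,250:350]; b=cv2.imread('pics/d4.png')[150:250,240:340]
cv2.imwrite('pics/crop4.png',np.hstack([cv2.resize(x,(400,400),interpolation=cv2.INTER_CUBIC) for x in (a,b)]))
E
```

```text
time_s: 8.85
eef_pos: [601.4, -25.4, 253.2]
ee_rot: [0.001, 0.062, 0.998, -0.001]
force: [0.9, -5.8, 5.0]
time_s: 9.15
eef_pos: [602.5, -16.0, 253.1]
ee_rot: [0.001, 0.061, 0.998, -0.0]
force: [0.9, -3.2, 4.8]
grip_width: 0.203
grip_force: 80.6
```

View pics/crop4.png

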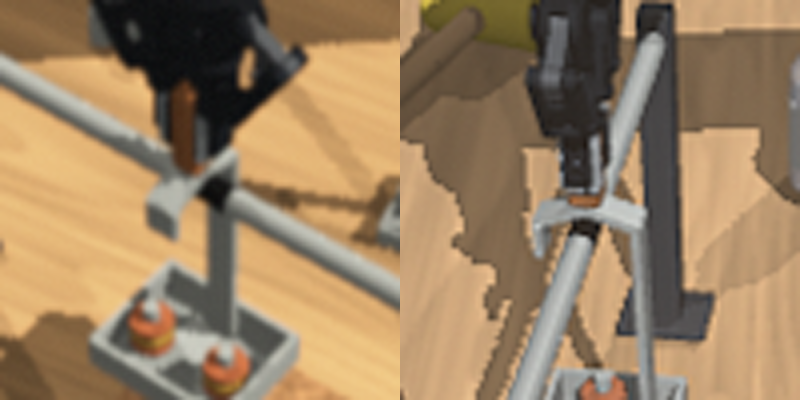

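The sleeve sits just on the +y side of the strap in both views. The lip's lower edge runs scene (287.5,245.5)–(294.5,249.5), and its near corner in the side view is (275.2,214.5). Comparing within each camera, so the bias cancels.

Run:
```python
from h import *
np.set_printoptions(precision=1,suppress=True)
S=cam('scene');D=cam('side');u=np.array([.1231,.9924,0])
f=lambda cm,p,z:onz(cm,*p,z)@u
print('scene sleeve',f(S,(302.68,236.67),215),'end',f(S,(307.7,240.8),223),'lip corners',f(S,(287.5,245.5),195),f(S,(294.5,249.5),195))
print('side sleeve',f(D,(286.35,206.41),215),'sleeve top end now',f(D,(285,210.7),220),'lip near corner',f(D,(275.2,214.5),195), 'apex near edge',f(D,(289.2,201.3),226))
print('hook by tcp',tool()[:3,3]@u)
```

```text
scene sleeve 70.6244285538401 end 91.01424346546109 lip corners 49.07298112639306 68.55537092435868
side sleeve 61.81383876502632 sleeve top end now 85.8492558669929 lip near corner 66.52112490791957 apex near edge 57.835330719870015
hook by tcp 58.230872585395744
```

```bash
python3 -m jog '[[0,0.005,0,0,0,0,0],[0,0.005,0,0,0,0,0],[0,0.002,0,0,0,0,0],[0,0,0,0,0,0,0]]'
python3 - <<'E'
from h import *
L=[]
for n,(x,y),(w,h) in [('scene',(270,205),(66,60)),('side',(262,180),(50,50)),('wrist',(160,280),(320,200))]:
    im=snap(n,n[0]+'5.png')[y:y+h,x:x+w]; L.append(cv2.resize(im,(400,h*400//w),interpolation=cv2.INTER_CUBIC))
c=np.zeros((650,800,3),np.uint8);c[:L[0].shape[0],:400]=L[0];c[:400,400:]=L[1];w=cv2.resize(L[2],(300,188));c[410:598,:300]=w
cv2.imwrite('pics/crop5.png',c[:600])
E
```

```text
time_s: 9.65
eef_pos: [603.9, -4.4, 253.1]
ee_rot: [0.0, 0.061, 0.998, -0.0]
force: [1.1, -5.2, 5.6]
grip_width: 0.199
grip_force: 80.8
```

View pics/crop5.png

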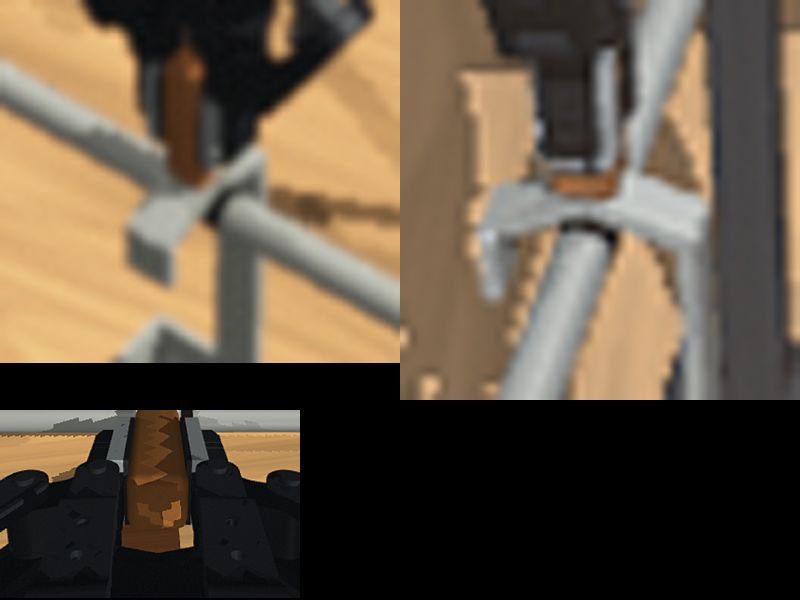

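The sleeve's +y end still shows beyond the strap: scene crop (205–232, 200–222) and side crop row 222–245. I'll measure the visible length from the darkness profile along the rail against the full 22 mm in the earlier images.

```bash
python3 - <<'E'
from h import *
np.set_printoptions(precision=0,suppress=True,linewidth=200)
u=np.array([.1231,.9924,0])
for n,f0,f1,c,ang in [('scene','s2.png','s5.png',(302.68,236.67),29.33),('side','d2.png','s5.png',(286.35,206.41),-69.42+180)]:
    a=np.radians(ang);d=np.array([np.cos(a),np.sin(a)]);nn=np.array([-d[1],d[0]])
    if n=='side': f1='d5.png'
    t=np.arange(-8,9,.5)
    for off in (-1,0,1):
        out=[]
        for f in (f0,f1):
            im=cv2.imread('pics/'+f,0).astype(np.float32) if f else None
            p=np.array(c)+t[:,None]*d+off*nn
            out.append(cv2.remap(im,p[:,:1].astype(np.float32),p[:,1:].astype(np.float32),cv2.INTER_LINEAR).ravel())
        print(n,off);print(out[0]);print(out[1])
E
ls pics
```

```text
scene -1
[179. 178. 177. 176. 176. 163. 140. 109.  73.  44.  31.  23.  21.  20.  21.  21.  22.  23.  23.  21.  21.  23.  28.  44.  72. 106. 134. 160. 170. 178. 178. 178. 178. 178.]
[ 74.  85.  96. 119. 142. 149. 152. 145. 133. 123. 115. 108. 116. 128. 136. 144. 152. 155. 159. 162. 165. 170. 174. 176. 178. 178. 175. 172. 170. 169. 168. 168. 168. 168.]
scene 0
[157. 157. 156. 154. 148. 137. 113.  85.  57.  34.  22.  20.  18.  18.  19.  19.  20.  20.  20.  18.  19.  20.  27.  40.  62.  94. 122. 138. 151. 155. 157. 157. 158. 158.]
[ 61.  63.  92. 116. 139. 154. 155. 153. 148. 139. 130. 122. 113. 119. 128. 137. 149. 161. 168. 173. 173. 174. 175. 177. 178. 177. 176. 174. 171. 169. 168. 167. 167. 167.]
scene 1
[127. 127. 128. 127. 124. 108.  89.  66.  45.  28.  20.  16.  16.  17.  17.  16.  16.  17.  18.  15.  13.  15.  19.  32.  52.  75.  98. 115. 121. 126. 129. 129. 129. 128.]
[114. 134. 146. 149. 152. 156. 159. 157. 155. 151. 142. 134. 123. 111. 113. 124. 139. 158. 175. 176. 175. 173. 172. 173. 176. 178. 177. 177. 174. 171. 169. 168. 167. 167.]
crop1.png
crop2.png
crop3.png
crop4.png
crop5.png
d2.png
d3.png
d4.png
s2.png
s3.png
s4.png
s5.png
scene0.png
side0.png
w1.png
w2.png
w5.png
wrist0.png[ WARN:0@0.428] global loadsave.cpp:275 findDecoder imread_('pics/d5.png'): can't open/read file: check file path/integrity
Traceback (most recent call last):
AttributeError: 'NoneType' object has no attribute 'astype'
```

Run:
```python
from h import *
np.set_printoptions(precision=0,suppress=True,linewidth=200)
snap('scene','s6.png');snap('side','d6.png')
for n,f0,f1,c,ang in [('scene','s2.png','s6.png',(302.68,236.67),29.33),('side','d2.png','d6.png',(286.35,206.41),-69.42+180)]:
    a=np.radians(ang);d=np.array([np.cos(a),np.sin(a)]);nn=np.array([-d[1],d[0]])
    t=np.arange(-8,9,.5)
    for off in ((-1,1,3) if n=='scene' else (-1,0,1)):
        out=[]
        for f in (f0,f1):
            im=cv2.imread('pics/'+f,0).astype(np.float32)
            p=np.array(c)+t[:,None]*d+off*nn
            out.append(cv2.remap(im,p[:,:1].astype(np.float32),p[:,1:].astype(np.float32),cv2.INTER_LINEAR).ravel())
        print(n,off);print(out[0]);print(out[1])
```

```text
scene -1
[179. 178. 177. 176. 176. 163. 140. 109.  73.  44.  31.  23.  21.  20.  21.  21.  22.  23.  23.  21.  21.  23.  28.  44.  72. 106. 134. 160. 170. 178. 178. 178. 178. 178.]
[ 99.  90.  84.  76.  68.  64.  61.  60.  61.  62.  65.  68.  73.  81. 100. 118. 134. 144. 146. 131. 111.  83.  57.  51.  66.  92. 119. 142. 152. 161. 161. 161. 162. 163.]
scene 1
[127. 127. 128. 127. 124. 108.  89.  66.  45.  28.  20.  16.  16.  17.  17.  16.  16.  17.  18.  15.  13.  15.  19.  32.  52.  75.  98. 115. 121. 126. 129. 129. 129. 128.]
[101. 103. 105. 104. 104. 100.  98.  96.  97. 100. 111. 125. 136. 148. 157. 160. 160. 158. 151. 126.  98.  68.  41.  38.  51.  71.  94. 111. 117. 121. 122. 122. 122. 122.]
scene 3
[ 99. 100.  99.  99. 102.  99.  92.  80.  68.  58.  48.  40.  43.  43.  40.  36.  38.  39.  37.  37.  39.  41.  39.  39.  46.  54.  69.  80.  91.  98. 100.  96.  97.  98.]
[100. 105. 108. 114. 122. 129. 136. 144. 151. 160. 168. 173. 175. 176. 174. 171. 165. 157. 145. 121.  99.  77.  54.  42.  46.  51.  65.  73.  80.  83.  84.  84.  84.  85.]
side -1
[172. 172. 172. 172. 172. 175. 177.
[... 310 characters left out ...]
ide 0
[186. 188. 187. 185. 185. 188. 195. 187. 152. 114.  75.  43.  42.  44.  47.  48.  47.  45.  40.  36.  72. 134. 175. 189. 196. 192. 188. 186. 186. 188. 190. 188. 187. 186.]
[ 96.  83.  87.  98. 103. 103.  97.  92.  97. 100.  98.  96. 127. 159. 162. 167. 147. 118.  81.  46.  60. 107. 147. 175. 192. 192. 192. 190. 190. 192. 193. 191. 190. 189.]
side 1
[181. 182. 181. 180. 181. 182. 181. 178. 149. 110.  77.  52.  40.  44.  48.  48.  48.  45.  43.  46.  55. 107. 159. 177. 184. 185. 182. 180. 180. 181. 181. 181. 180. 180.]
[135. 140. 140. 143. 129. 110. 103. 100. 101. 106. 103.  96. 103. 128. 147. 152. 151. 117.  82.  61.  45.  86. 132. 155. 165. 172. 177. 181. 184. 186. 186. 183. 181. 181.]
```

Both views agree that about 6 mm of sleeve shows (2.4 px × 2.5 mm and 1.6 px × 3.8 mm). Centred should show 1 mm, so I slide 5 mm further, then unload and release.

```bash
python3 -m jog '[[0,0.003,0,0,0,0,0],[0,0.002,0,0,0,0,0],[0,0,0,0,0,0,0],[0,0,0,0,0,0,0]]'
python3 - <<'E'
from h import *
np.set_printoptions(precision=0,suppress=True,linewidth=200)
snap('scene','s7.png');snap('side','d7.png')
for n,f0,f1,c,ang in [('scene','s2.png','s7.png',(302.68,236.67),29.33),('side','d2.png','d7.png',(286.35,206.41),-69.42+180)]:
    a=np.radians(ang);d=np.array([np.cos(a),np.sin(a)]);nn=np.array([-d[1],d[0]])
    t=np.arange(-1,7,.5)
    for off in ((-1,1,3) if n=='scene' else (-1,0,1)):
            im=cv2.imread('pics/'+f1,0).astype(np.float32)
            p=np.array(c)+t[:,None]*d+off*nn
            print(n,off,cv2.remap(im,p[:,:1].astype(np.float32),p[:,1:].astype(np.float32),cv2.INTER_LINEAR).ravel())
E
```

```text
time_s: 10.3
eef_pos: [604.5, 0.4, 253.1]
ee_rot: [0.0, 0.062, 0.998, -0.001]
force: [0.3, -4.7, 4.0]
grip_width: 0.195
grip_force: 80.9
scene -1 [ 63.  64.  67.  76.  91. 112. 131. 144. 147. 144. 137. 132. 139. 147. 151. 156.]
scene 1 [117. 116. 117. 124. 133. 146. 155. 154. 147. 130. 111. 100. 105. 112. 116. 120.]
scene 3 [173. 173. 172. 171. 171. 170. 166. 157. 144. 123. 100.  83.  82.  82.  91.  94.]
side -1 [170. 177. 172. 168. 161. 146. 131. 127. 144. 165. 170. 175. 177. 179. 179. 178.]
side 0 [126. 153. 158. 162. 149. 129. 123. 131. 144. 157. 168. 177. 185. 188. 192. 193.]
side 1 [105. 124. 140. 148. 157. 134. 111. 121. 135. 145. 152. 161. 170. 174. 179. 183.]
```

A sliver of about 1 mm is left, so the hook is centred. Unload gently and open.

```bash
python3 -m jog '[[0,0,-0.0005,0,0,0,0],[0,0,0,0,0,0,0],[0,0,0,0,0,0,0]]' 20
python3 -m jog '[[0,0,0,0,0,0,0.02],[0,0,0,0,0,0,0.024],[0,0,0,0,0,0,0.03],[0,0,0,0,0,0,0.04],[0,0,0,0,0,0,0.06]]'
python3 -m jog '[[0,0,0,0,0,0,0.0854],[0,0,0,0,0,0,0.0854],[0,0,0,0,0,0,0.0854],[0,0,0,0,0,0,0.0854],[0,0,0,0,0,0,0.0854]]'
```

```text
time_s: 10.7
eef_pos: [604.4, 0.6, 253.2]
ee_rot: [0.0, 0.062, 0.998, -0.0]
force: [2.3, -4.8, 2.9]
grip_width: 0.197
grip_force: 80.5
time_s: 11.2
eef_pos: [604.2, 1.1, 253.2]
ee_rot: [-0.0, 0.061, 0.998, 0.0]
force: [0.3, 0.2, 0.1]
grip_width: 0.623
grip_force: 0.0
time_s: 11.7
eef_pos: [604.3, 1.0, 253.3]
ee_rot: [0.0, 0.061, 0.998, 0.0]
force: [-0.6, -0.8, 0.5]
grip_width: 0.999
grip_force: 0.0
```

Now retreat straight up and look.

```bash
python3 -m jog '[[0,0,-0.01,0,0,0,0.0854],[0,0,-0.02,0,0,0,0.0854],[0,0,-0.02,0,0,0,0.0854],[0,0,-0.03,0,0,0,0.0854],[0,0,-0.03,0,0,0,0.0854]]'
python3 -m jog '[[0.03,0,0,0,0,0,0.0854],[0.03,0,0,0,0,0,0.0854],[0.03,0,0,0,0,0,0.0854],[0,0,0,0,0,0,0.0854],[0,0,0,0,0,0,0.0854]]'
python3 -m jog '[[0,0,0,0,0,0,0.0854],[0,0,0,0,0,0,0.0854],[0,0,0,0,0,0,0.0854],[0,0,0,0,0,0,0.0854],[0,0,0,0,0,0,0.0854]]' >/dev/null
python3 - <<'E'
from h import *
a=snap('scene','s8.png')[180:280,250:350];b=snap('side','d8.png')[150:270,240:360];w=snap('wrist','w8.png')
c=np.zeros((600,800,3),np.uint8)
c[:300,:300]=cv2.resize(a,(300,300),interpolation=cv2.INTER_CUBIC);c[300:,:300]=cv2.resize(b,(300,300),interpolation=cv2.INTER_CUBIC);c[:375,300:]=cv2.resize(w,(500,375))
cv2.imwrite('pics/crop8.png',c)
for i in range(2):
    s=cv2.imread('pics/d8.png').astype(int); d=abs(snap('side','d9.png').astype(int)-s)[150:330,240:360]; print(d.max())
E
```

```text
time_s: 12.2
eef_pos: [604.0, 1.0, 365.2]
ee_rot: [0.0, 0.061, 0.998, -0.0]
force: [-0.6, -0.2, 0.1]
grip_width: 1.0
grip_force: 0.0
time_s: 12.7
eef_pos: [515.0, 12.0, 364.4]
ee_rot: [0.001, 0.061, 0.998, -0.0]
force: [1.8, -0.1, 0.5]
grip_width: 1.001
grip_force: 0.0
63
64
```

View pics/crop8.png

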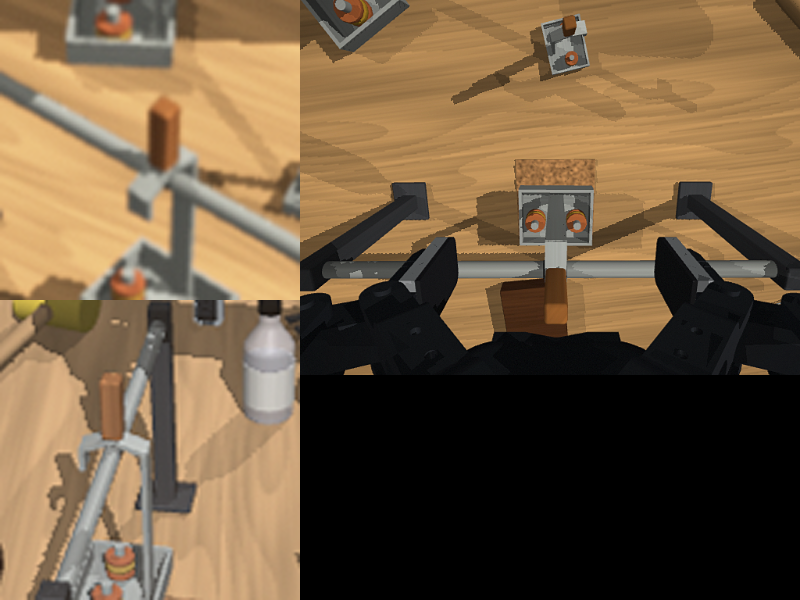

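The caddy hangs upright over the mat, and the sleeve is hidden under the hook (wrist crop ≈(555,268)). Next: checking stillness and the slivers on either side.

```bash
for i in 1 2 3 4; do python3 -m jog '[[0,0,0,0,0,0,0.0854],[0,0,0,0,0,0,0.0854],[0,0,0,0,0,0,0.0854],[0,0,0,0,0,0,0.0854],[0,0,0,0,0,0,0.0854]]' | head -1; done
python3 - <<'E'
from h import *
g=[]
for i in range(4): g.append(snap('side','d%d.png'%(10+i)).astype(int)[150:330,240:360])
print([abs(x-g[0]).max() for x in g])
w=cv2.imread('pics/w8.png',0)
for r in (338,341,344,347): print(r,w[r,300:355].tolist())
E
```

```text
time_s: 13.95
time_s: 14.45
time_s: 14.95
time_s: 15.45
[np.int64(0), np.int64(4), np.int64(5), np.int64(4)]
338 [125, 125, 127, 130, 133, 69, 65, 70, 71, 73, 79, 24, 0, 129, 170, 165, 162, 162, 162, 163, 162, 163, 165, 165, 167, 165, 164, 167, 170, 167, 165, 165, 165, 166, 170, 168, 170, 171, 170, 170, 176, 114, 105, 108, 108, 108, 107, 107, 107, 103, 126, 127, 126, 125, 124]
341 [139, 139, 139, 144, 89, 68, 71, 75, 75, 76, 84, 28, 0, 130, 170, 165, 163, 165, 165, 165, 165, 167, 168, 169, 171, 168, 165, 171, 179, 184, 100, 86, 169, 171, 171, 170, 172, 170, 171, 171, 177, 88, 117, 121, 120, 120, 118, 117, 143, 144, 143, 140, 140, 140, 140]
344 [162, 165, 167, 88, 79, 85, 82, 83, 86, 86, 94, 35, 0, 77, 97, 81, 54, 41, 43, 45, 45, 45, 46, 44, 46, 47, 49, 49, 52, 56, 55, 55, 53, 53, 52, 51, 51, 61, 86, 149, 182, 89, 131, 133, 132, 132, 132, 131, 131, 130, 157, 157, 156, 154, 154]
347 [91, 91, 90, 91, 91, 91, 90, 91, 91, 92, 100, 37, 0, 80, 75, 40, 44, 48, 50, 52, 53, 51, 52, 53, 52, 54, 54, 57, 56, 58, 56, 60, 61, 57, 58, 60, 59, 65, 69, 67, 139, 76, 137, 137, 137, 136, 136, 137, 136, 134, 135, 136, 136, 135, 133]
```

```bash
python3 -c "from rig import finish_job; print(finish_job())"
```

```text
the job is handed in; nothing more can be done
None
```

The caddy hangs still over the cork mat with its hook centred on the sleeve to within about 1 mm, after being hooked on about 130 mm to the sleeve's right and slid along without lifting. The job is handed in at about 15.7 s, with the bottle, hammer and block not touched.

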